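# Set up a rail for crosscutting at the middle length stop

### The arm

A 6-joint arm with a two-finger parallel gripper is mounted at the origin on the work surface. World frame = base frame: x ahead of the robot, y to its left, z up, the work surface at z = 0. Lengths are in m, angles in degrees, forces in N, time in s.
With the tool pointing down it reaches from about 0.35 to 0.875 m from the base axis. Payload 4.2 kg.
Tool frame: the origin (TCP) lies midway between the tips of the shut fingers; the grasp point (between the pads) lies 19 mm behind it; y points along the fingers, z is the direction in which the jaws open and shut, and the axes are right-handed (so a half turn about y gives the same grasp; the last joint's range is limited). The gripper opens to 87 mm and grips with 3 to 60 N. Pads are 19 mm wide; open, the fingers measure 117 mm over their backs; the gripper's body (75 mm by 190 mm) begins 51 mm behind the grasp point.
Start: joints at [-50.214, 22.042, 0.453, 0, -68.411, -14.817], TCP at [0.264, -0.567, 0.183] pointing down, gripper open.
Joint ranges: [-179.83, 179.83], [-69.29, 118.12], [-61.27, 80.66], [-181.25, 117.63], [-171.15, -9.14], [-177.46, 177.46]. Speed limits (degrees/s): [159.86, 159.86, 180, 180, 180, 180].

### API

Orientations are given as [roll, pitch, yaw] about the fixed x, y, z axes, in that order (R = Rz(yaw) Ry(pitch) Rx(roll)).
In Python, from workcell import env gives the robot as it stands. The module is installed in compiled form; this text tells all that it offers. Calls block until the motion is done:
- env.goto(position, orientation): joint-space move of the TCP to a pose.
- env.move_straight(position, rotation=None, rate=0.15, force_limit=None): straight line of the TCP; rotation=None keeps the orientation; rate is the mean speed in m/s. With force_limit (N) it stops when the force on the tool has changed by that much, and returns True; else False.
- env.set_joints(angles): joint-space move.
- env.gripper_to(opening, grasp_force=None): opening from 0.0 (shut) to 1.0 (fully open); grasp_force is the grip in N (None keeps the last); returns when the fingers have stopped.
- env.dwell(seconds).
- env.inverse_kinematics(position, orientation): joint angles nearest the present ones, or None.
- env.read_state(): the state.
- env.grab_frame(name): name is "scene" or "top"; returns a dict with "image" (400x640x3 uint8, blue, green, red), "fx", "fy", "cx", "cy" (pixels), "position" and "orientation" of the camera in the world. Camera axes: x right, y up, looking along -z (the intrinsics and any distortion apply to the point x, -y, -z); pixel columns grow to the right and rows downward; lengths in m; the calibration is good to about 2 mm. A picture is of the moment at which its call begins. There is no depth.
A pose or a line that the arm cannot do raises env.Unreachable and nothing moves.
- env.close_job(): hands the job in, once; it reports no verdict.
Trained networks look in a picture, given as the dict that the camera call returned (one of the last four; its "shot" number tells which), for a name from the list of things; names that differ only in an ending like _2 or _b are one class to them, and where a whole thing is asked for, a point or a joint stands for the part that bears it (a point fixed in the world has none). Each returns a list of dicts, best first, with "score" (0 to 1); they miss things now and then, are a little off and sometimes report something else, mostly with a low value. They report only what shows in the picture. A call takes as long as a camera call.
- env.search_frame(picture, thing): "xyz" ([x, y, z] in m, in world coordinates, good to about 4 mm: the middle of the surface that is visible of it).
- env.trace(picture, thing): "mask" (400x640 bool, what is visible of it).
The state is a dict: "clock": time; "joint_positions": joint angles; "qvel": joint speeds; "joint_torque": joint torques, N m; "position": TCP position; "tool_rot": TCP orientation; "force": force on the tool from outside, world axes, zero at the start; "wrist_torque": the same for the moment, N m; "opening": opening from 0.0 (shut) to 1.0 (fully open).
Only numpy, scipy, OpenCV 4.12 (cv2) and the standard library are available. Lean on these libraries where they do the work, as an engineer would, in place of code of your own. Each camera call takes 0.05 s, during which the arm holds its last target.

### The job

Get the pine rail ready for sawing: tip it over off its narrow edge so that it lies flat on the sawing board, flip the middle one of the three length stops on the fence down, and push the rail flush along the fence with its left end (as the robot sees it) up against that stop. Do it all by pushing with the fingers: do not lift or carry the rail. Leave the other two stops thrown back and everything else where it lies.

Things in the scene. Friction and masses are not known exactly. Their poses are not given: they have to be found in the camera images.
- board: the sawing board, fixed to the bench (position and yaw vary): a plywood base 18 mm thick, x from -140 to +120 mm, y from -420 to +400 mm, with a fence along its far side. Origin on the bench at z = 0 (underside of the base); x points away from the robot, square to the fence; y to the robot's left, along the fence.
- fence (a point): a point on the front top edge of the fence, at x = +50 mm, y = 0, z = 78 mm of the board; axes as the board's. The fence's front face (towards the robot) is the upright plane through it; the fence is 30 mm deep and 60 mm high above the base: dark hardwood with a saw kerf (y = -150 mm) at the right, aluminium extrusion from y = -100 to +400 mm carrying three identical flip stops.
- rail: planed pine rail, 320 mm long, 60 mm wide, 25 mm thick, about 0.24 kg, loose. It starts standing on its narrow edge on the front part of the board's base, 60 mm tall, roughly parallel to the fence (within 0.1 rad) and to the right of the middle stop. Origin at its centre; y along its length (to the robot's left), x through its thickness, z across its width (z is up at the start).
- rail_left (a point): centre of the rail's left end face (+y end). Axes as the rail's.
- rail_right (a point): centre of the rail's right end face (-y end). Axes as the rail's.
- stop_near (a joint): paddle hinge of the right-hand (nearest the saw kerf) flip stop: 0 = down, hanging in front of the fence (working position); 1.57 = level, pointing at the robot; 3.14 = straight up; about 3.44 = thrown back, leaning away from the robot (as found). It turns almost freely: pushed past straight up towards the robot it swings down to 0 by itself.
- stop_near_pivot (a point): centre of the pivot pin of the right-hand (nearest the saw kerf) flip stop, in the middle of its paddle's width: 91 mm above the bench, 7 mm in front of the fence face. Axes as the board's.
- stop_mid (a joint): paddle hinge of the middle flip stop: 0 = down, hanging in front of the fence (working position); 1.57 = level, pointing at the robot; 3.14 = straight up; about 3.44 = thrown back, leaning away from the robot (as found). It turns almost freely: pushed past straight up towards the robot it swings down to 0 by itself.
- stop_mid_pivot (a point): centre of the pivot pin of the middle flip stop, in the middle of its paddle's width: 91 mm above the bench, 7 mm in front of the fence face. Axes as the board's.
- stop_far (a joint): paddle hinge of the left-hand (farthest from the saw kerf) flip stop: 0 = down, hanging in front of the fence (working position); 1.57 = level, pointing at the robot; 3.14 = straight up; about 3.44 = thrown back, leaning away from the robot (as found). It turns almost freely: pushed past straight up towards the robot it swings down to 0 by itself.
- stop_far_pivot (a point): centre of the pivot pin of the left-hand (farthest from the saw kerf) flip stop, in the middle of its paddle's width: 91 mm above the bench, 7 mm in front of the fence face. Axes as the board's.
- stop_mid_tip (a point): free end of the middle stop's paddle (all three alike): an aluminium bar 20 mm wide along the fence, 10 mm thick, 68 mm long from pivot to free end, 0.09 kg. Thrown back, it ends 156 mm above the bench, 13 mm behind the fence face's plane; down, it ends 5 mm above the base, 2 mm off the fence, and its right side, 10 mm right of the pivot's centre, stops the rail.
- stop_mid_knob (a point): top centre of the middle stop's round black clamp knob, 26 mm across, 120 mm above the bench, 32 mm left of the pivot and 18 mm behind the fence face. It stands on the clamp block (fixed, 30 mm deep, from 14 mm right to 48 mm left of the pivot, top 100 mm above the bench).
- offcut: pine offcut 60 x 85 x 25 mm lying on the board's base to the left of the rail, bystander; origin under its centre
- pencil: red flat carpenter's pencil, 170 mm long, 8 mm high, lying on the left front of the board's base, bystander; origin under its centre
- saw: tenon saw lying flat on the bench to the left of the board, about 360 mm long, 22 mm high, bystander
- hammer: hammer lying on the bench to the right of the board, bystander
- chisel: chisel with an orange handle, 250 mm long, lying on the bench behind the board, bystander
- square: try square with a dark wooden stock, lying on the bench behind the right of the board, bystander
- glue: white glue bottle, 64 mm across and 170 mm high, standing on the bench behind the board, bystander; origin under its centre
- tin: open metal tin, 76 mm across and 70 mm high, on the bench in front of the right end of the board, bystander; origin under its centre

How it is judged:
By the outcome, as a careful person would: the job done as asked, in the order asked, and still so for the second after the job is handed in, with the robot touching nothing.
It also fails if it takes over 72 s, if anything falls off the work surface, if the arm or the gripper's body presses on something with over 40 N, if the wrist force passes 120 N, or if a joint passes its speed limit or range.

## Working session

There is one attempt and no reset: what is moved stays moved. The work goes in short steps, each a Python script; the robot and the scene stay as the last script left them, time stands still between calls to the robot, and variables do not carry over. Pictures are saved under pics/ and viewed, and the job is handed in when it is done.

```bash
mkdir -p pics; cat > h.py <<'E'
from workcell import env
import numpy as np, cv2
from scipy.spatial.transform import Rotation as R
def shot(cam,name):
    f=env.grab_frame(cam); cv2.imwrite(f'pics/{name}.png',f['image']); return f
E
python3 - <<'E'
from h import *
s=env.read_state(); print({k:np.round(v,3) for k,v in s.items()})
for c in('scene','top'):
    f=shot(c,c+'0'); print({k:v for k,v in f.items() if k!='image'})
    for t in ['board','fence','rail','rail_left','rail_right','stop_near_pivot','stop_mid_pivot','stop_far_pivot','stop_mid_tip','stop_mid_knob','offcut','pencil','glue','tin']:
        r=env.search_frame(f,t); print(c,t,[(np.round(q['xyz'],3).tolist(),round(q['score'],2)) for q in r[:3]])
E
```

```text
{'clock': np.float64(0.0), 'joint_positions': array([-5.0215e+01,  2.2091e+01,  3.8000e-01, -3.1000e-02, -6.8411e+01,
       -1.4817e+01]), 'qvel': array([ 0.01 , -0.072,  0.037,  0.006, -0.046,  0.007]), 'joint_torque': array([-1.0000e-03, -3.9066e+01,  1.8740e+01,  4.2200e+00,  1.1000e-02,
       -0.0000e+00]), 'position': array([ 0.264, -0.566,  0.182]), 'tool_rot': array([-8.9875e+01,  3.0000e-03,  2.4957e+01]), 'force': array([ 0.464,  0.305, -0.254]), 'wrist_torque': array([-0.031, -0.01 ,  0.043]), 'opening': np.float64(1.0)}
{'fx': 402.6073876180773, 'fy': 402.6073876180773, 'cx': 324.79865870929956, 'cy': 202.0831593172752, 'position': array([1.13997033, 0.73657645, 0.94979079]), 'orientation': array([ 48.88535468,  -1.10414384, 141.85140386]), 'shot': 1}
scene board []
scene fence [([0.576, 0.107, 0.019], 0.97), ([0.5, -0.575, 0.014], 0.56)]
scene rail [([0.45, -0.177, 0.067], 0.68)]
scene rail_left [([0.451, -0.178, 0.062], 0.89)]
scene rail_right [([0.448, -0.182, 0.067], 0.66), ([0.502, -0.576, 0.018], 0.58)]
scene stop_near_pivot [([0.583, -0.075, 0.103], 0.69), ([0.451
[... 806 characters left out ...]
, 0.286, 0.134], 0.29)]
top rail [([0.438, -0.209, 0.082], 0.56)]
top rail_left [([0.441, -0.206, 0.079], 0.58)]
top rail_right [([0.436, -0.206, 0.081], 0.67)]
top stop_near_pivot [([0.572, -0.077, 0.103], 0.71), ([0.569, 0.081, 0.118], 0.35)]
top stop_mid_pivot [([0.574, 0.081, 0.113], 0.7)]
top stop_far_pivot [([0.574, 0.298, 0.112], 0.61), ([0.508, -0.03, 0.018], 0.25)]
top stop_mid_tip [([0.568, 0.07, 0.133], 0.56)]
top stop_mid_knob [([0.57, 0.082, 0.116], 0.61), ([0.448, 0.279, 0.02], 0.51), ([0.481, 0.55, 0.012], 0.17)]
top offcut [([0.432, 0.098, 0.041], 0.54)]
top pencil [([0.71, 0.251, 0.112], 0.34)]
top glue [([0.713, 0.251, 0.115], 0.85)]
top tin [([0.311, -0.369, 0.034], 0.54)]
```

View pics/scene0.png

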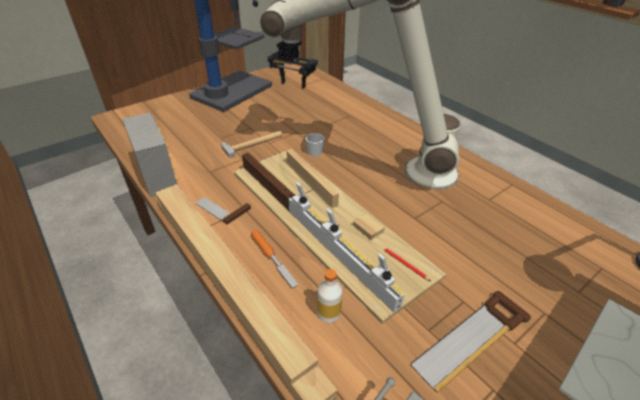

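View pics/top0.png

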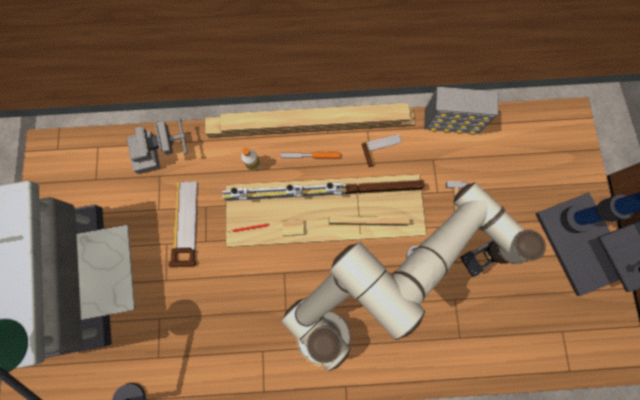

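The scene view shows the fence with its three stops at about (300,200), (333,232) and (385,275), and the rail on edge at (312,177). The top view shows the board from (225,245) to (425,180), the rail at (370,221) and the offcut at (293,228). I'll zoom in to fit the geometry.

```bash
cat >> h.py <<'E'
def proj(f,P):
    P=np.atleast_2d(P); M=R.from_euler('xyz',f['orientation'],degrees=True).as_matrix()
    c=(P-f['position'])@M
    return np.c_[f['cx']+f['fx']*c[:,0]/-c[:,2], f['cy']+f['fy']*(-c[:,1])/-c[:,2]]
def unproj(f,uv,z):
    M=R.from_euler('xyz',f['orientation'],degrees=True).as_matrix()
    uv=np.atleast_2d(uv); d=np.c_[(uv[:,0]-f['cx'])/f['fx'],-(uv[:,1]-f['cy'])/f['fy'],-np.ones(len(uv))]@M.T
    t=(z-f['position'][2])/d[:,2]; return f['position']+d*t[:,None]
def crop(f,box,k,name,lines=(),pts=()):
    x0,y0,x1,y1=box; im=cv2.resize(f['image'][y0:y1,x0:x1],None,fx=k,fy=k,interpolation=cv2.INTER_CUBIC)
    for l in lines:
        q=((proj(f,l)-[x0-.5,y0-.5])*k).astype(int); cv2.polylines(im,[q],False,(0,0,255),1)
    cv2.imwrite(f'pics/{name}.png',im)
E
python3 - <<'E'
from h import *
import pickle
f=env.grab_frame('top'); g=env.grab_frame('scene')
pickle.dump((f,g),open('init.pkl','wb'))
crop(f,(215,165,440,260),3.5,'topc'); crop(g,(225,140,455,325),3.4,'scenec')
for n,fr in(('top',f),('scene',g)):
  for t in('rail','offcut'):
    r=env.trace(fr,t)
    for q in r[:2]:
        m=q['mask'].astype(np.uint8); ys,xs=np.nonzero(m); print(n,t,q['score'],m.sum(),xs.min(),xs.max(),ys.min(),ys.max(),cv2.minAreaRect(np.c_[xs,ys].astype(np.float32)))
E
```

```text
top rail 0.94 686 329 408 216 226 ((368.50860595703125, 220.2061309814453), (79.11284637451172, 9.731085777282715), 1.6846843957901)
top rail 0.61 58 237 244 188 198 ((241.0, 193.0), (11.384199142456055, 5.059643268585205), 71.56504821777344)
top offcut 0.56 272 283 302 219 234 ((292.55517578125, 226.66209411621094), (14.034687042236328, 19.93091583251953), 85.2363510131836)
top offcut 0.16 155 325 340 182 193 ((332.5, 187.5), (11.0, 15.0), 90.0)
scene rail 0.69 1057 286 337 148 208 ((311.7500305175781, 177.75), (74.24620819091797, 15.55634880065918), 45.0)
scene rail 0.29 215 385 429 249 280 ((406.8792419433594, 264.671875), (53.82374572753906, 4.422657012939453), 35.09581756591797)
scene offcut 0.75 476 353 383 215 238 ((367.5975341796875, 226.3780517578125), (29.516843795776367, 18.89702606201172), 38.65980911254883)
scene offcut 0.57 97 378 386 255 269 ((382.11767578125, 261.97064208984375), (15.522278785705566, 7.033533096313477), 75.96376037597656)
```

View pics/topc.png

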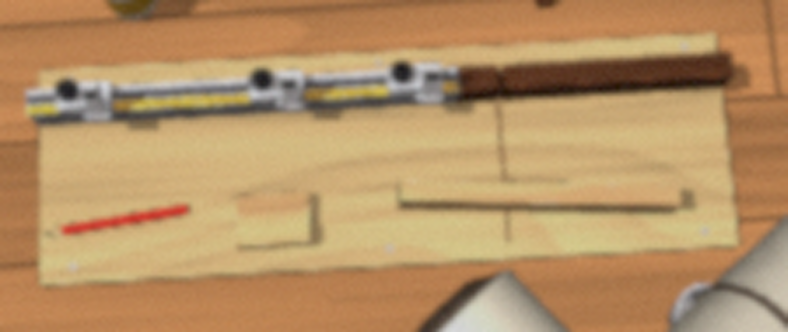

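View pics/scenec.png

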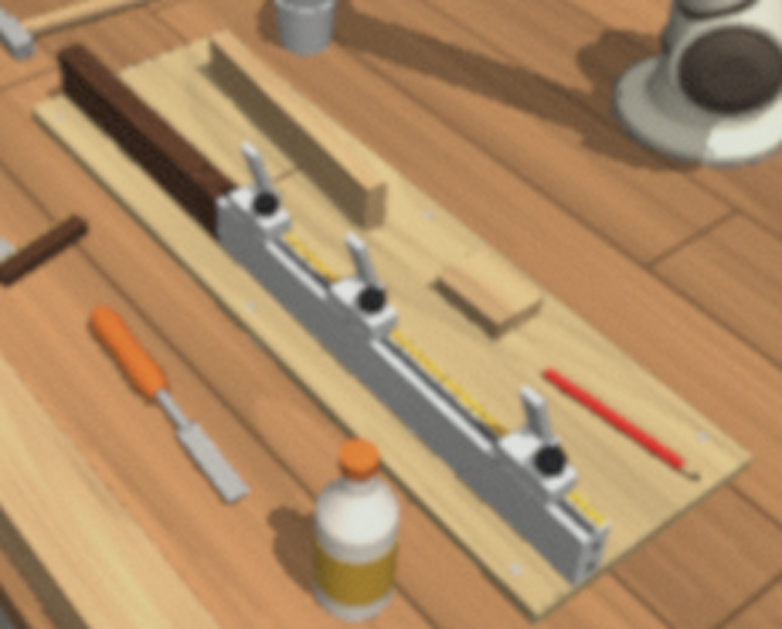

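```bash
cat > fit.py <<'E'
from h import *
import pickle
from scipy.optimize import least_squares
f,g=pickle.load(open('init.pkl','rb'))
T=lambda a:np.array(a)/3.5+[214.5,164.5]
S=lambda a:np.array(a)/3.4+[224.5,139.5]
def B(p,L):
    c,s=np.cos(p[2]),np.sin(p[2]); L=np.atleast_2d(L)
    return np.c_[p[0]+c*L[:,0]-s*L[:,1],p[1]+s*L[:,0]+c*L[:,1],L[:,2]]
cor=[[-.14,.4,.018],[-.14,-.42,.018],[.12,.4,.018],[.12,-.42,.018]]
tc=T([[40,285],[738,245],[41,72],[716,33]]); sc=S([[750,460],[222,33],[538,618],[35,112]])
tk=T([[402,73],[263,79],[68,90]]); sk=S([[265,203],[371,299],[549,459]])
def off(fr,d): h=dict(fr); h['position']=fr['position']+d; return h
def kn(p): return [[.068,p[3+i]+.032,.120] for i in range(3)]
def res(p):
    ft,gs=off(f,p[6:9]),off(g,p[9:12])
    P=B(p,cor+kn(p))
    return np.r_[(proj(ft,P)-np.r_[tc,tk]).ravel(),(proj(gs,P)-np.r_[sc,sk]).ravel(),p[6:12]/.002]
if __name__=='__main__':
    p0=np.r_[.53,0,.0,-.08,.07,.29,np.zeros(6)]
    r=least_squares(res,p0,loss='soft_l1'); p=r.x
    print(np.round(p,4),np.degrees(p[2])); print(np.round(r.fun[:28].reshape(-1,2),1).tolist())
    np.save('board.npy',p)
    print('pivots',B(p,[[.043,p[3+i],.091] for i in range(3)]))
    c=np.array(cor)
    L=[B(p,c[[0,1,3,2,0]]),B(p,[[.05,.4,.078],[.05,-.42,.078],[.08,-.42,.078],[.08,.4,.078],[.05,.4,.078]])]
    for i in range(3): L.append(B(p,[[.043,p[3+i],.091],[.063,p[3+i],.156]]))
    L.append(B(p,[[.05,-.15,.078],[-.14,-.15,.018]]))
    crop(off(f,p[6:9]),(215,165,440,260),3.5,'topo',L); crop(off(g,p[9:12]),(225,140,455,325),3.4,'sceneo',L)
E
python3 fit.py
```

```text
[ 5.144e-01 -2.560e-02 -5.900e-03 -6.540e-02  9.220e-02  3.117e-01
  1.500e-03  3.000e-04  8.000e-04 -1.500e-03 -3.000e-04  3.900e-03] -0.3380571785723392
[[-0.1, 0.2], [0.7, 0.3], [-0.7, -0.6], [0.0, -0.1], [-0.1, -0.8], [-0.2, -0.3], [-0.1, -0.4], [1.0, -0.1], [0.1, 0.1], [-0.3, 0.2], [-1.1, -0.9], [0.3, -0.3], [0.2, -0.5], [0.2, -0.3]]
pivots [[ 0.55700263 -0.09131925  0.091     ]
 [ 0.55793302  0.06636548  0.091     ]
 [ 0.55922788  0.28582284  0.091     ]]
```

```bash
ls pics
```

```text
scene0.png
scenec.png
sceneo.png
top0.png
topc.png
topo.png
```

View pics/topo.png

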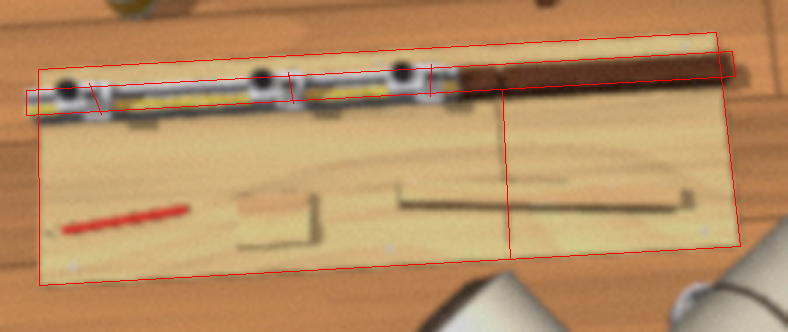

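View pics/sceneo.png

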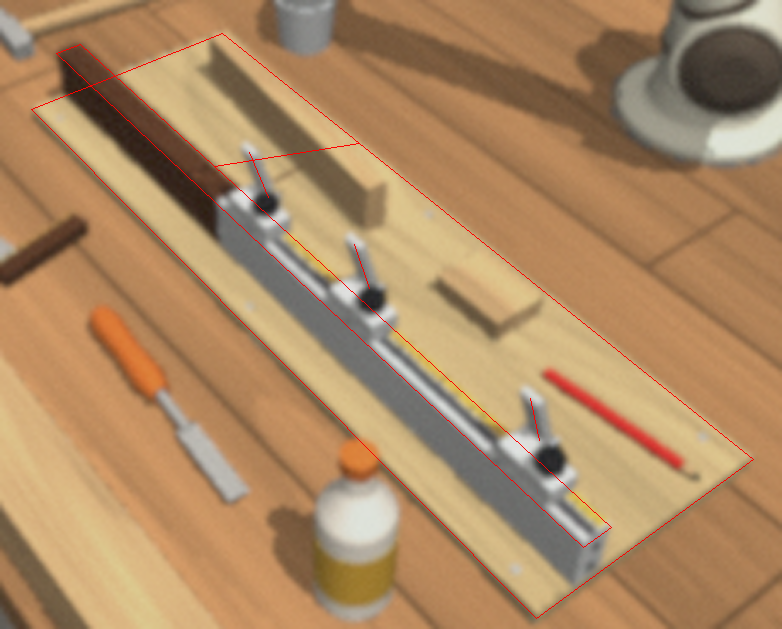

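Board and fence overlays fit to about 2 mm. Next I'll zoom on the rail.

```bash
python3 - <<'E'
from fit import *
crop(f,(320,205,420,235),7.5,'railt'); crop(g,(280,140,345,215),7.5,'rails')
E
```

```text
(no output)
```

View pics/railt.png

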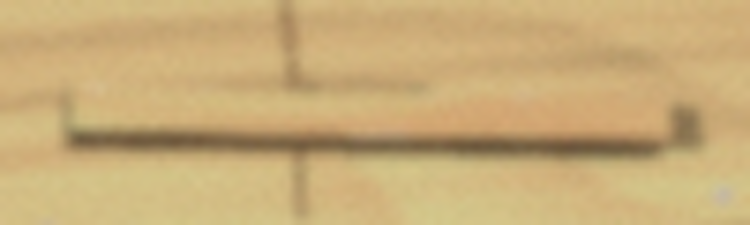

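View pics/rails.png

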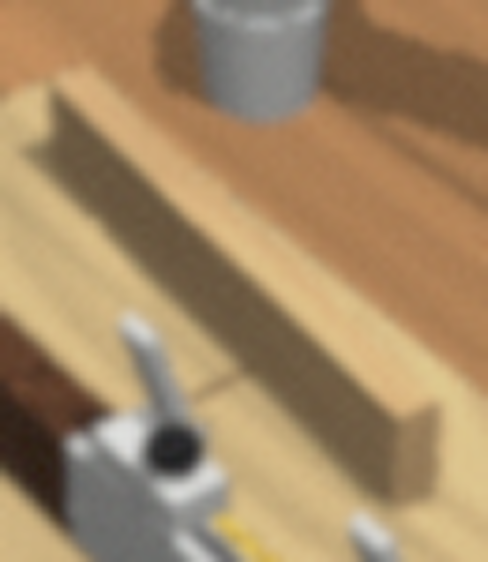

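```bash
cat > railfit.py <<'E'
from fit import *
p=np.load('board.npy'); ft,gs=off(f,p[6:9]),off(g,p[9:12])
s2=lambda a:np.array(a)/7.5+[279.5,139.5]; t2=lambda a:np.array(a)/7.5+[319.5,204.5]
a,b,h=.0125,.16,.03
SL=[[a,b,h],[-a,b,h],[a,b,-h],[-a,b,-h],[a,-b,h],[-a,-b,h]]; SP=s2([[392,415],[437,402],[392,503],[437,488],[55,88],[92,65]])
TL=[[-a,b,h],[-a,-b,h],[a,b,h]];TP=t2([[68,130],[668,144],[66,92]])
def W(q,L): return B(q,np.array(L)+[0,0,.048])
r=least_squares(lambda q:np.r_[(proj(gs,W(q,SL))-SP).ravel(),(proj(ft,W(q,TL))-TP).ravel()],[.44,-.2,0],loss='soft_l1')
q=r.x;print(np.round(q,4),np.degrees(q[2]),np.round(r.fun.reshape(-1,2),1).tolist()); np.save('rail.npy',q)
bx=[[a,b,h],[-a,b,h],[-a,-b,h],[a,-b,h],[a,b,h],[a,b,-h],[-a,b,-h],[-a,b,h],[-a,b,-h],[-a,-b,-h],[-a,-b,h]]
crop(ft,(320,205,420,235),7.5,'railt2',[W(q,bx)]); crop(gs,(280,140,345,215),7.5,'rails2',[W(q,bx)])
c,s=np.cos(p[2]),np.sin(p[2]); d=q[:2]-p[:2]; print('in board',c*d[0]+s*d[1],-s*d[0]+c*d[1])
E
python3 railfit.py; python3 - <<'E'
import cv2
a=cv2.imread('pics/railt2.png');b=cv2.imread('pics/rails2.png');print(a.shape,b.shape)
E
```

```text
[ 0.438  -0.2112 -0.0864] -4.950906775455982 [[0.7, 0.8], [0.8, 0.1], [0.2, 2.3], [0.1, 1.8], [-0.6, -0.9], [0.1, 0.3], [0.7, 0.3], [1.3, 0.3], [1.1, -0.8]]
in board -0.07525569366634534 -0.18597807046794607
(225, 750, 3) (562, 488, 3)
```

```bash
sleep 1
```

```text
(no output)
```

View pics/railt2.png

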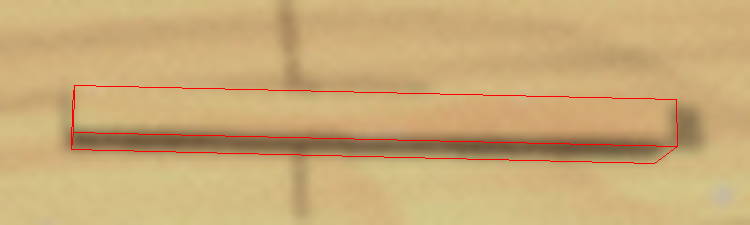

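View pics/rails2.png

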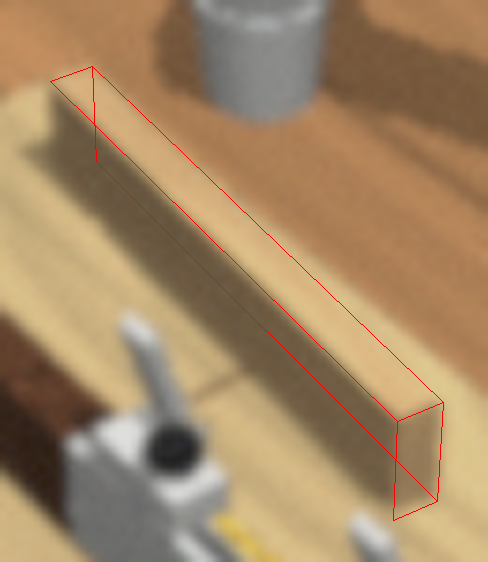

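The board and rail poses are good to a few mm, and the rail's yaw is about -4.7°. I'll tip the rail toward the fence with open fingers, pushing high on its near face.

```bash
python3 - <<'E'
from h import *
o=[-90,0,-4.7]; n=np.array([np.cos(np.radians(4.7)),-np.sin(np.radians(4.7)),0])
c=np.array([.438,-.211,0])
s=c-.052*n
env.goto((s+[0,0,.15]).tolist(),o)
env.move_straight((s+[0,0,.060]).tolist(),rate=.1)
r=env.move_straight((c+.012*n+[0,0,.060]).tolist(),rate=.05,force_limit=25)
print(r,env.read_state()['force'],env.read_state()['position'])
st=env.read_state()['position']
env.move_straight((st-.03*n).tolist(),rate=.1)
env.move_straight((st-.03*n+[0,0,.12]).tolist(),rate=.2)
g=env.grab_frame('scene');f=env.grab_frame('top'); crop(g,(225,140,455,325),3.4,'s1');crop(f,(215,165,440,260),3.5,'t1')
print(env.read_state()['clock'])
E
```

```text
False [ 0.14815253  1.37505541 -0.65523044] [ 0.44963882 -0.21193144  0.0600161 ]
7.0083
```

View pics/s1.png

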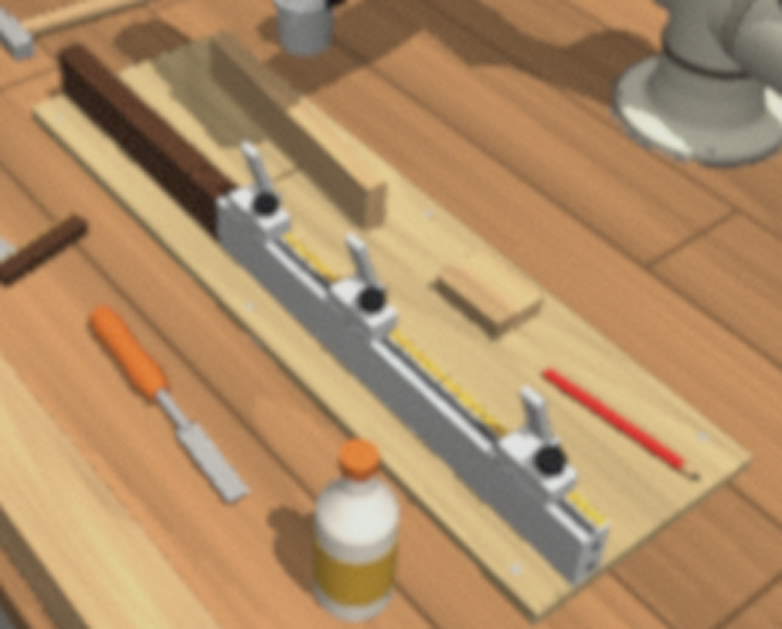

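View pics/t1.png

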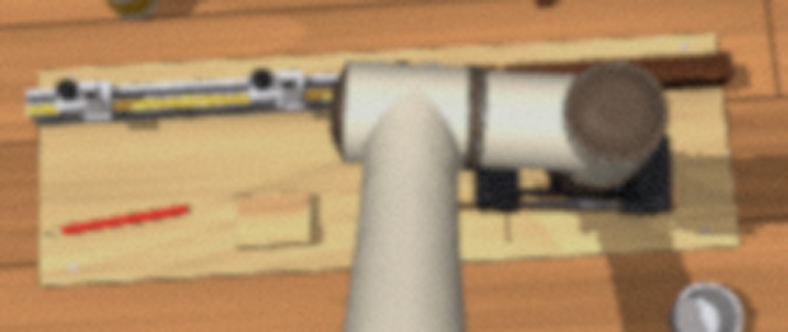

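The rail still stands where it was: its end face in the scene crop is at (372,200), unchanged. The fingers passed over it, because the open tips evidently retract above the shut-finger TCP. I'll repeat with shut fingers.

```bash
python3 - <<'E'
from h import *
o=[-90,0,-4.7]; n=np.array([np.cos(np.radians(4.7)),-np.sin(np.radians(4.7)),0])
c=np.array([.438,-.211,0])
s=c-.05*n
env.gripper_to(0.0)
env.move_straight((s+[0,0,.15]).tolist(),rate=.15)
env.move_straight((s+[0,0,.060]).tolist(),rate=.1)
r=env.move_straight((c-.012*n+[0,0,.060]).tolist(),rate=.05,force_limit=25)
print(r,env.read_state()['force'],env.read_state()['position'])
g=env.grab_frame('scene');crop(g,(200,60,400,225),4,'s2')
r=env.move_straight((c+.015*n+[0,0,.060]).tolist(),rate=.05,force_limit=25)
print(r,env.read_state()['force'],env.read_state()['position'])
g=env.grab_frame('scene');crop(g,(200,60,400,225),4,'s3')
print(env.read_state()['clock'])
E
```

```text
False [ 0.46098811 -0.63624639 -0.66746349] [ 0.42563972 -0.20994797  0.05985076]
False [ 0.66306463 -0.31673665 -0.22725894] [ 0.45271852 -0.21213112  0.05975688]
11.725
```

View pics/s2.png

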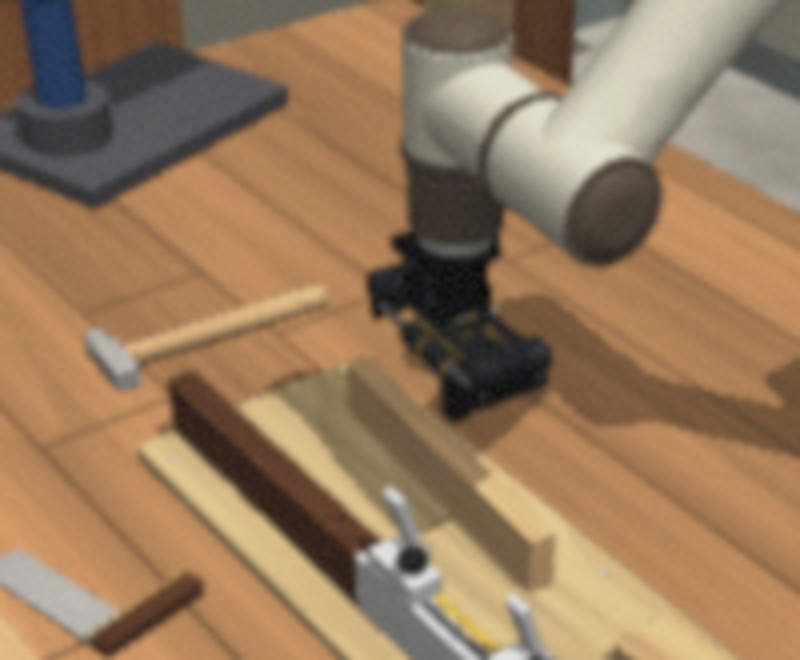

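View pics/s3.png

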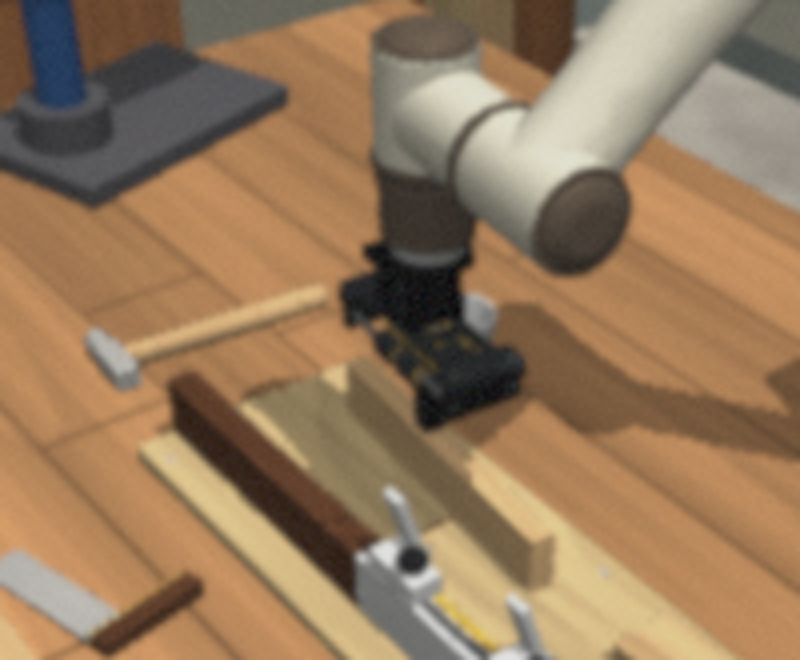

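```bash
python3 - <<'E'
from fit import *
p=np.load('board.npy');g2=off(g,p[9:12])
print((proj(g2,[[.4527,-.2121,.06],[.4527,-.2121,.13],[.4527,-.2121,.018],[.4527,-.2121,.2]])-[200,60])*4)
q=np.load('rail.npy');print(q, (proj(g2,[[q[0],q[1],.078]])-[200,60])*4)
E
```

```text
[[429.30402971 462.56256129]
 [428.56972166 399.42356118]
 [429.72292308 498.58083495]
 [427.78629323 332.06097662]]
[ 0.43803784 -0.21115154 -0.08640962] [[442.76570483 441.41764264]]
```

```bash
python3 - <<'E'
from fit import *
s=env.read_state();print(s['opening'],s['position'],s['tool_rot'],s['joint_positions'],s['clock'])
p=np.load('board.npy')
g1=env.grab_frame('scene'); g2=off(g1,p[9:12]); P=s['position']
A=lambda dx,dy,z:[P[0]+dx,P[1]+dy,z]
L=[[A(0,0,.06),A(0,0,.2)],[A(-.01,-.015,.06),A(-.01,.015,.06),A(.01,.015,.06),A(.01,-.015,.06),A(-.01,-.015,.06)],
[A(-.037,-.095,.13),A(-.037,.095,.13),A(.037,.095,.13),A(.037,-.095,.13),A(-.037,-.095,.13)]]
crop(g2,(270,100,350,180),7,'s4',[np.array(l) for l in L])
crop(g2,(270,100,350,180),7,'s5')
E
```

```text
0.004478639726388869 [ 0.45258766 -0.21216982  0.05981717] [-8.99930060e+01  3.74896219e-02 -4.70829353e+00] [-6.47662879e+00  1.76072146e+01 -2.64747290e+01 -8.11592564e-03
 -4.59557442e+01 -8.82260228e+01] 11.725
```

View pics/s4.png

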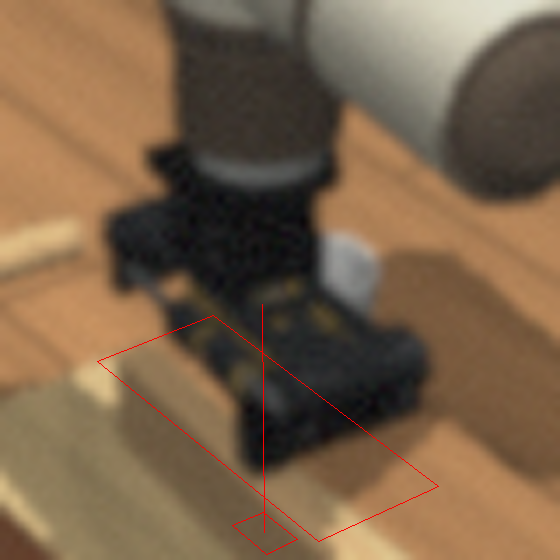

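View pics/s5.png

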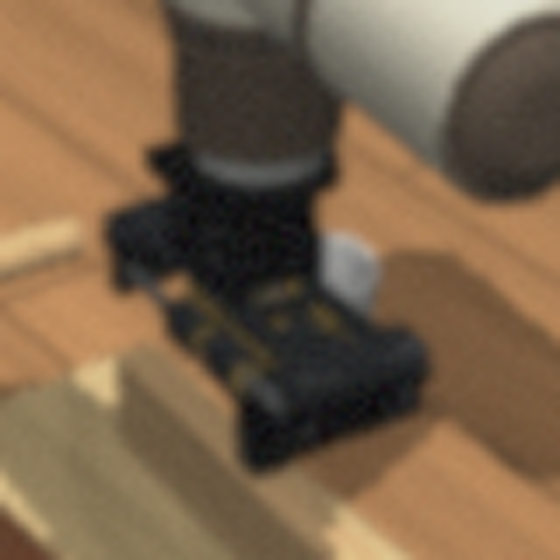

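```bash
python3 - <<'E'
from fit import *
s=env.read_state();P=s['position']
env.move_straight([P[0]-.05,P[1],.06],rate=.15)
env.move_straight([P[0]-.05,P[1],.25],rate=.25)
s=env.read_state();P=s['position'];print(P,s['clock'])
p=np.load('board.npy')
g1=env.grab_frame('scene'); g2=off(g1,p[9:12]); f1=env.grab_frame('top')
A=lambda dx,dy,z:[P[0]+dx,P[1]+dy,P[2]+z]
L=[[A(0,0,0),A(0,0,.14)],[A(-.01,-.015,0),A(-.01,.015,0),A(.01,.015,0),A(.01,-.015,0),A(-.01,-.015,0)],
[A(-.037,-.095,.07),A(-.037,.095,.07),A(.037,.095,.07),A(.037,-.095,.07),A(-.037,-.095,.07)]]
L=[np.array(l) for l in L]
crop(g2,(260,50,370,160),7,'s6',L)
crop(g2,(260,50,370,160),7,'s7')
crop(f1,(320,150,450,250),6,'t7',L)
E
```

```text
[ 0.40205475 -0.21175768  0.24855341] 13.1667
```

View pics/s6.png

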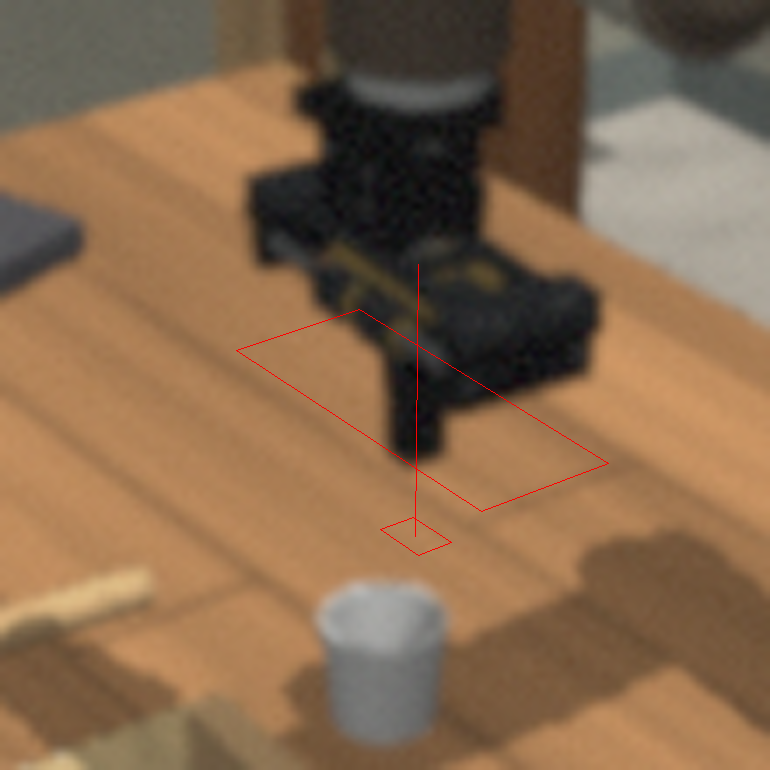

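View pics/t7.png

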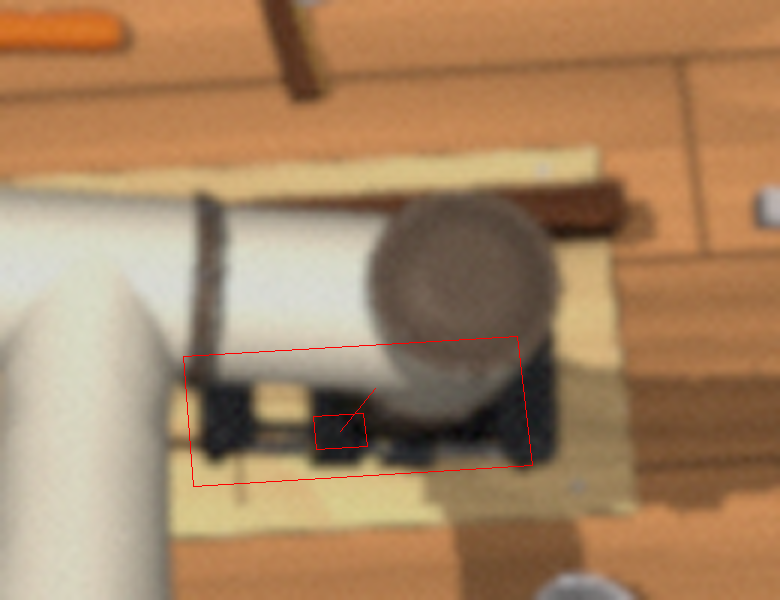

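The shut fingertip shows about 40 mm above where the reported TCP projects: pixel (415,455) in the crop against the expected (417,536). That explains passing over the rail. I'll find the true height by touching the empty board with a force limit.

```bash
python3 - <<'E'
from fit import *
o=[-90,0,-.3]
env.goto([.405,.012,.15],o)
env.move_straight([.405,.012,.07],rate=.15,force_limit=10)
r=env.move_straight([.405,.012,-.03],rate=.04,force_limit=6)
s=env.read_state();print(r,s['position'],s['force'],s['clock'],s['opening'])
p=np.load('board.npy')
g1=env.grab_frame('scene'); g2=off(g1,p[9:12]); f1=env.grab_frame('top')
P=s['position']
crop(g2,(280,110,400,225),6.5,'s8',[np.array([P,P+[0,0,.14]])])
crop(f1,(230,150,400,250),4.5,'t8',[np.array([P,P+[0,0,.14]])])
E
```

```text
True [ 0.40498651  0.01197938 -0.0209104 ] [-0.90100469  0.84899963  5.80294257] 16.9167 -4.24365828089315e-05
```

View pics/s8.png

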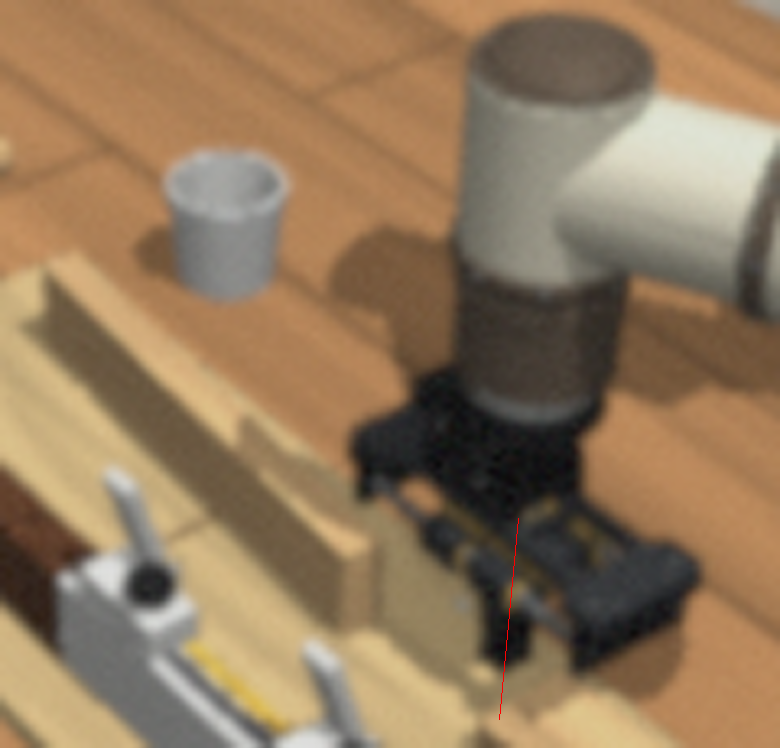

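View pics/t8.png

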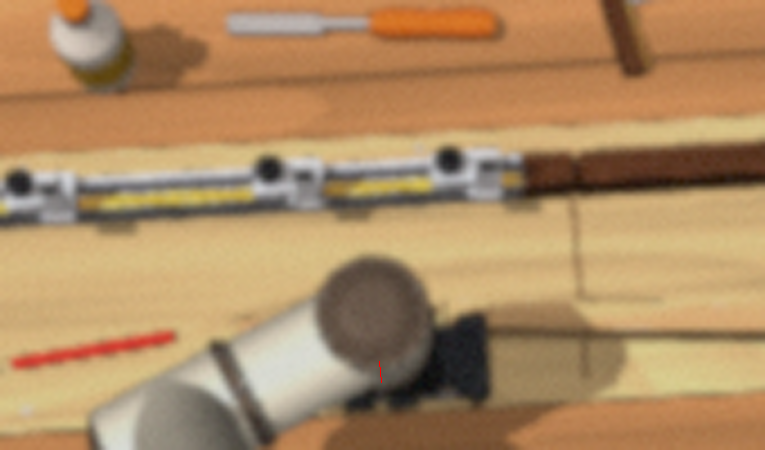

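```bash
python3 - <<'E'
from fit import *
s=env.read_state();P=s['position']; p=np.load('board.npy')
g1=env.grab_frame('scene'); g2=off(g1,p[9:12])
T_=P+[0,0,.039]
bx=lambda hx,hy,z:np.array([T_+[a*hx,b*hy,z] for a,b in((1,1),(1,-1),(-1,-1),(-1,1),(1,1))])
crop(g2,(280,110,400,225),6.5,'s9',[bx(.0095,.015,0),bx(.037,.095,.07)])
print(s['force'])
env.move_straight([P[0],P[1],.08],rate=.2)
E
```

```text
[-1.04272995 -0.12211292  5.22397977]
```

View pics/s9.png

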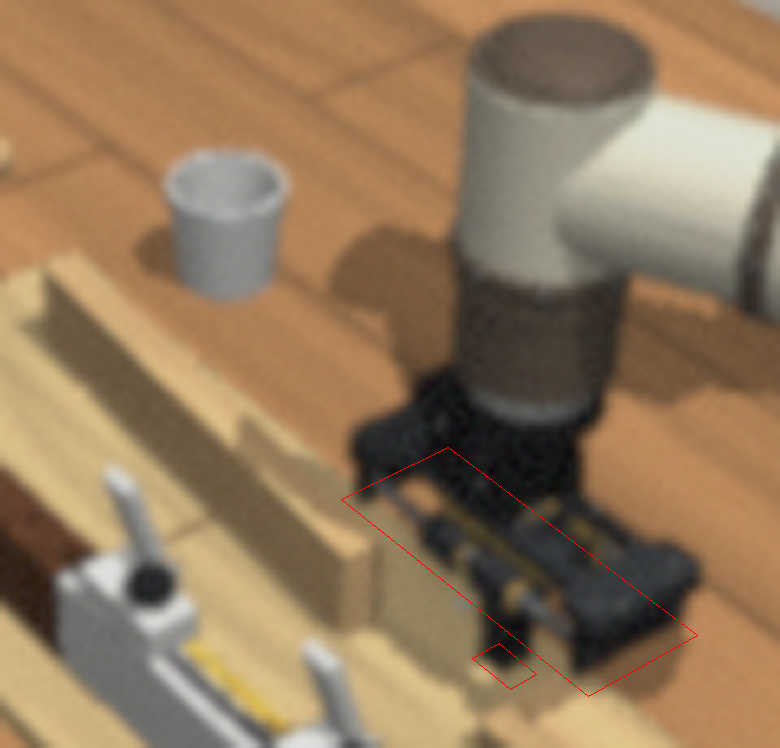

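The touch shows the true tip height is the reported z plus 39 mm, and the picture agrees, with little offset in x and y. I'll correct for it and tip the rail with open fingers.

```bash
cat >> h.py <<'E'
DZ=-.039
def ms(x,y,z,**k): return env.move_straight([float(x),float(y),float(z)+DZ],**k)
E
python3 - <<'E'
from h import *
o=[-90,0,-4.7]; n=np.array([np.cos(np.radians(4.7)),-np.sin(np.radians(4.7)),0])
c=np.array([.438,-.211,0]); s=c-.055*n
P=env.read_state()['position']
ms(P[0]-.02,P[1],.14,rate=.2)
env.gripper_to(1.0)
env.goto([s[0],s[1],.14+DZ],o)
ms(s[0],s[1],.060,rate=.1)
e=c+.022*n
r=ms(e[0],e[1],.060,rate=.06,force_limit=25)
print(r,env.read_state()['force'],env.read_state()['position'])
g=env.grab_frame('scene');crop(g,(200,60,400,225),4,'s10')
print(env.read_state()['clock'])
E
```

```text
False [-0.08657612 -0.96845465  0.04752437] [ 0.45950066 -0.2127618   0.02102276]
22.85
```

View pics/s10.png

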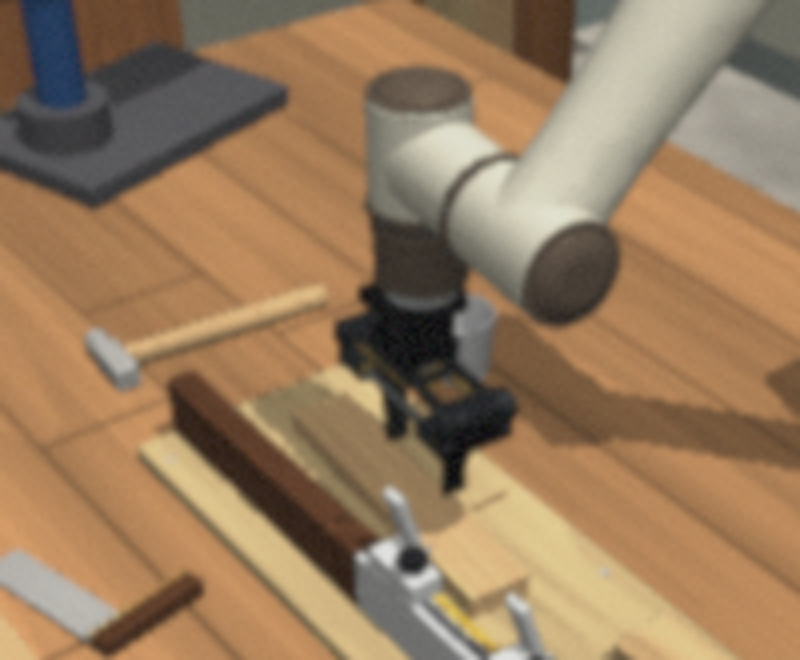

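The rail now lies flat, from about (300,415) to (525,590) in the crop, and the fingers are clear. Next is the middle stop.

```bash
python3 - <<'E'
from h import *
P=env.read_state()['position']
ms(P[0],P[1],.20,rate=.25)
env.gripper_to(0.0)
o=[-90,0,-.3]
env.goto([.614,.066,.235+DZ],o)
ms(.614,.066,.138,rate=.12,force_limit=15)
r=ms(.538,.066,.138,rate=.08,force_limit=20)
print(r,env.read_state()['force'],env.read_state()['position'])
ms(.538,.066,.24,rate=.2)
env.goto([.40,-.25,.16+DZ],o)
g=env.grab_frame('scene');crop(g,(225,140,455,325),3.4,'s11')
f=env.grab_frame('top');crop(f,(215,165,440,260),3.5,'t11')
print(env.read_state()['clock'])
E
```

```text
False [ 0.14884339 -0.22635859 -0.83583174] [0.53850499 0.06610448 0.09906025]
30.45
```

View pics/s11.png

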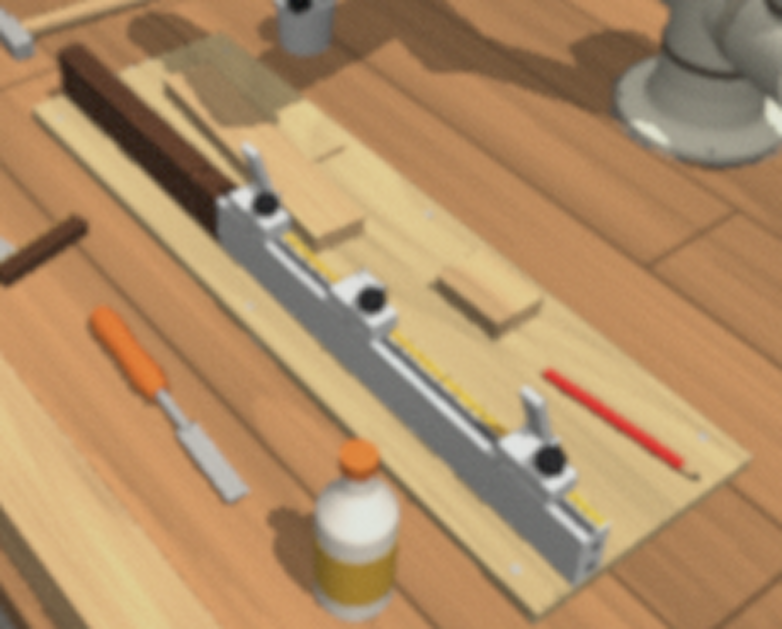

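View pics/t11.png

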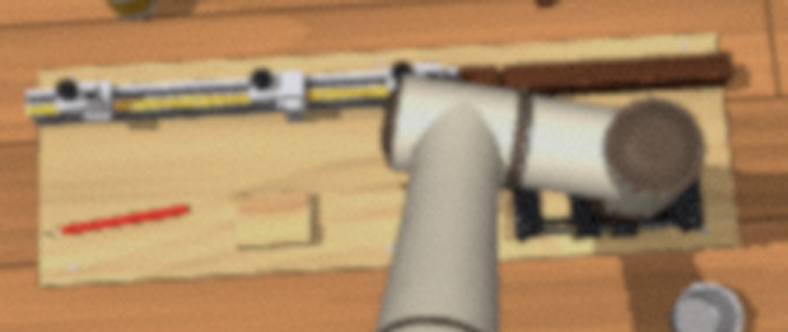

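The middle stop is down (paddle gone from (358,262)), and the other two are still thrown back. Now I'll locate the flat rail.

```bash
python3 - <<'E'
from fit import *
p=np.load('board.npy');gs=off(g,p[9:12])
u=unproj(gs,S([[363,216],[317,240],[166,80]]),.043)
c,s=np.cos(p[2]),np.sin(p[2]); d=u[:,:2]-p[:2]
print(u); print(np.c_[c*d[:,0]+s*d[:,1],-s*d[:,0]+c*d[:,1]])
print('fence face x at y=-.2:',B(p,[[.05,-.18,0]]))
E
```

```text
[[ 0.46528759 -0.05644208  0.043     ]
 [ 0.52428805 -0.05572679  0.043     ]
 [ 0.49736113 -0.37283378  0.043     ]]
[[-0.04891923 -0.03111052]
 [ 0.01007598 -0.03004714]
 [-0.01497948 -0.34730747]]
fence face x at y=-.2: [[ 0.56332662 -0.20591261  0.        ]]
```

```bash
python3 - <<'E'
from h import *
o=[-90,0,-.3]; st=lambda:(np.round(env.read_state()['position'],4),np.round(env.read_state()['force'],1),round(float(env.read_state()['clock']),2))
env.gripper_to(1.0)
ms(.415,-.215,.10,rate=.2)
ms(.415,-.215,.028,rate=.12,force_limit=12)
r=ms(.480,-.214,.028,rate=.08,force_limit=15); print(r,st())
r=ms(.515,-.214,.028,rate=.04,force_limit=12); print(r,st())
P=env.read_state()['position']
ms(P[0]-.03,P[1],.028,rate=.15)
ms(P[0]-.03,P[1],.13,rate=.25)
env.gripper_to(0.0)
env.goto([.531,-.42,.13+DZ],o)
ms(.531,-.42,.030,rate=.15,force_limit=12)
g=env.grab_frame('scene');crop(g,(225,110,455,295),3.4,'s12')
print(st())
E
```

```text
False (array([ 0.4801, -0.214 , -0.011 ]), array([-0. ,  0.3,  0.3]), 34.19)
True (array([ 0.4915, -0.2137, -0.0119]), array([-0.5,  0.1, -0.1]), 34.7)
(array([ 0.5322, -0.4203, -0.0074]), array([-0.1, -0.3, -0.5]), 38.87)
```

View pics/s12.png

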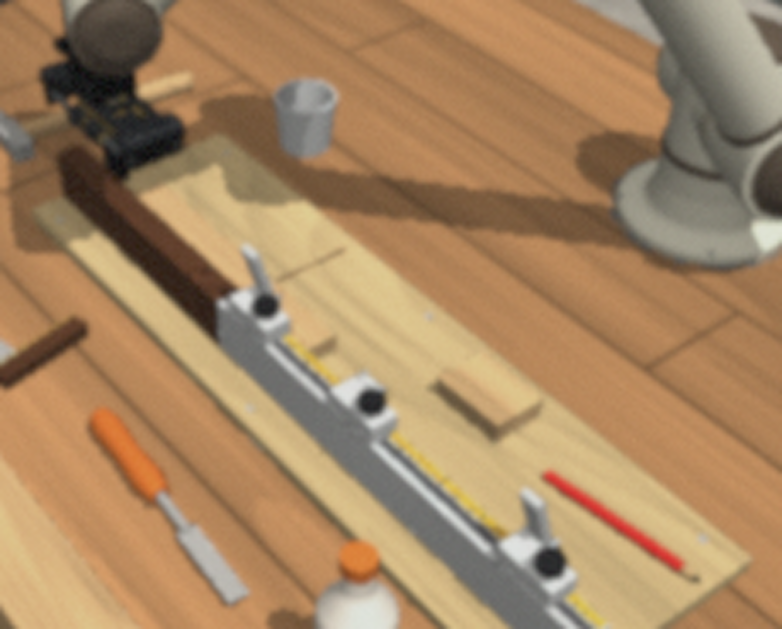

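The rail sits along the fence, with its left end showing at (335,345). I'll push it along to the stop.

```bash
python3 - <<'E'
from h import *
o=[-90,0,-.3]; st=lambda:(np.round(env.read_state()['position'],4),np.round(env.read_state()['force'],1),round(float(env.read_state()['clock']),2))
r=ms(.5315,-.29,.030,rate=.08,force_limit=12); print(r,st())
if not r:
    r=ms(.532,-.235,.030,rate=.04,force_limit=8); print(r,st())
P=env.read_state()['position']
ms(P[0],P[1]-.03,.030,rate=.15)
ms(P[0]-.12,P[1]-.03,.13,rate=.3)
print(st())
g=env.grab_frame('scene');crop(g,(225,140,455,325),3.4,'s13')
f=env.grab_frame('top');crop(f,(215,165,440,260),3.5,'t13')
E
```

```text
False (array([ 0.5315, -0.2902, -0.009 ]), array([ 0.1, -0.6,  0.9]), 40.64)
True (array([ 0.5314, -0.2723, -0.009 ]), array([-0.6, -3.9, -0.9]), 41.31)
(array([ 0.412 , -0.302 ,  0.0909]), array([-0.8, -0.1, -0.1]), 42.33)
```

View pics/s13.png

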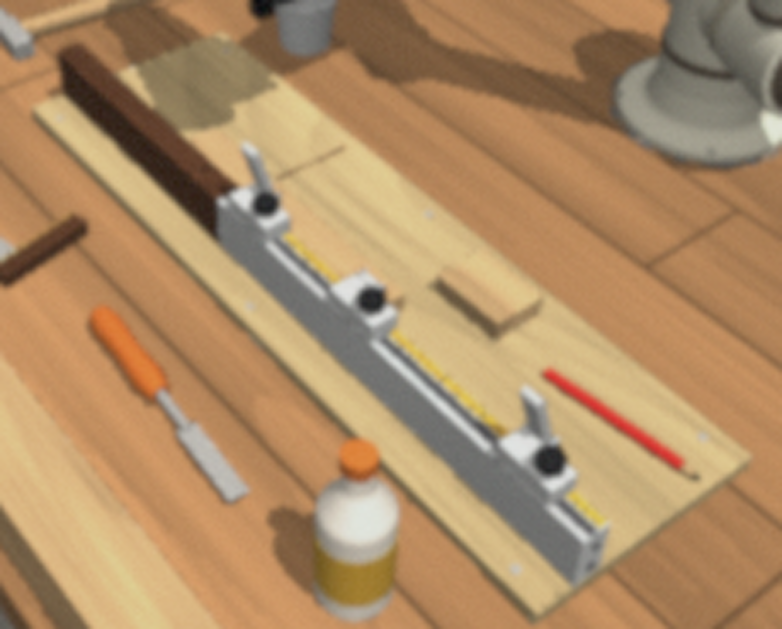

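View pics/t13.png

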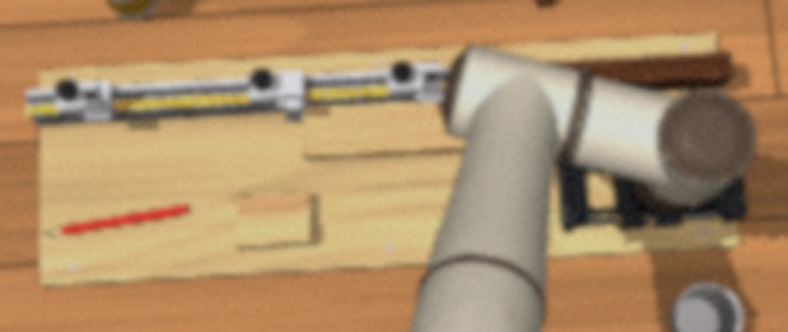

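```bash
python3 - <<'E'
from fit import *
p=np.load('board.npy')
f1=env.grab_frame('top');g1=env.grab_frame('scene')
yl=p[4]-.010
L=[B(p,[[-.01,yl,.043],[.05,yl,.043]]),B(p,[[-.01,yl,.043],[-.01,yl-.32,.043]])]
crop(off(f1,p[6:9]),(280,175,360,220),9.5,'t14',L);crop(f1,(280,175,360,220),9.5,'t15')
crop(off(g1,p[9:12]),(285,180,365,250),9,'s14',L)
E
```

```text
(no output)
```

View pics/t14.png

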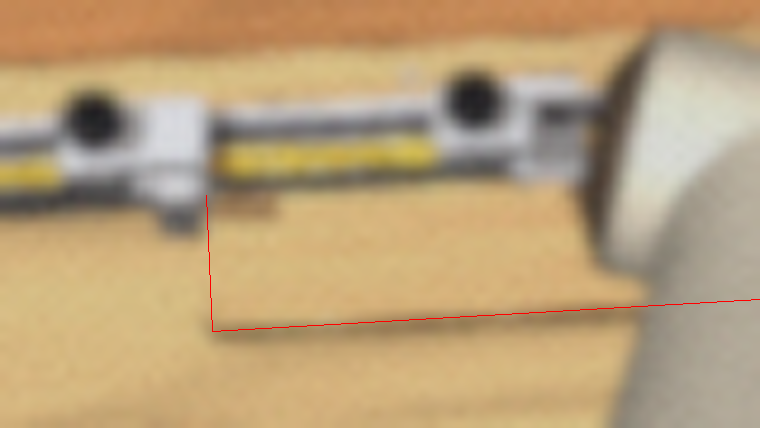

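View pics/t15.png

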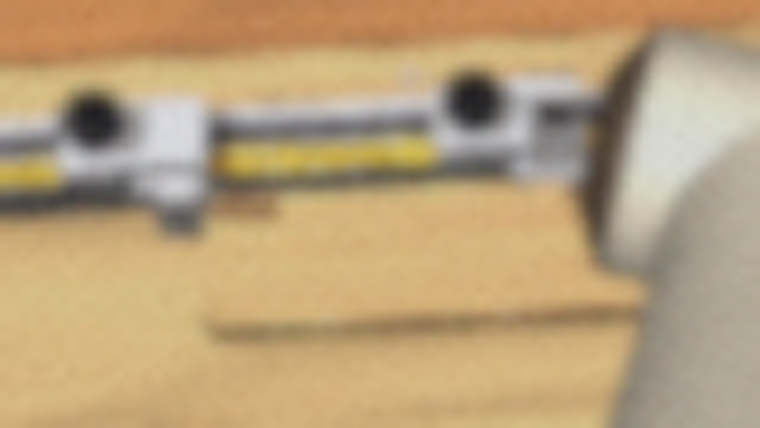

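View pics/s14.png

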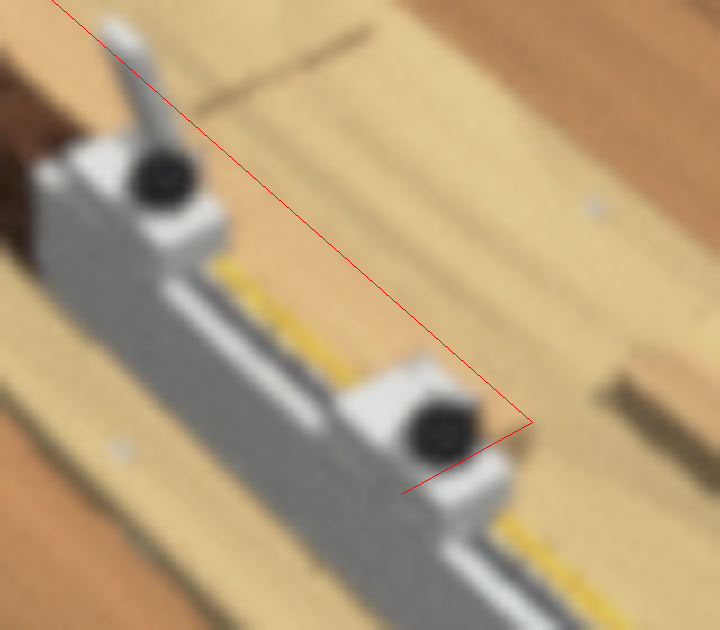

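The rail's end and front edge match the predicted seated pose within about a pixel. I'll give the fence and the stop one gentle confirming press each.

```bash
python3 - <<'E'
from fit import *
o=[-90,0,-.3]; st=lambda:(np.round(env.read_state()['position'],4),np.round(env.read_state()['force'],1),round(float(env.read_state()['clock']),2))
env.gripper_to(1.0)
env.goto([.455,-.104,.10+DZ],o)
ms(.455,-.104,.028,rate=.12,force_limit=12)
r=ms(.510,-.1037,.028,rate=.04,force_limit=7); print(r,st())
P=env.read_state()['position']
ms(P[0]-.035,P[1],.028,rate=.15)
ms(P[0]-.035,P[1],.13,rate=.3)
env.gripper_to(0.0)
env.goto([.5315,-.305,.11+DZ],o)
ms(.5315,-.305,.030,rate=.15,force_limit=12)
r=ms(.5318,-.255,.030,rate=.04,force_limit=5); print(r,st())
P=env.read_state()['position']
ms(P[0],P[1]-.03,.030,rate=.15)
ms(P[0]-.05,P[1]-.06,.15,rate=.3)
env.goto([.30,-.52,.20],o)
f1=env.grab_frame('top');g1=env.grab_frame('scene'); print(st())
p=np.load('board.npy');yl=p[4]-.010
L=[B(p,[[-.01,yl,.043],[.05,yl,.043]]),B(p,[[-.01,yl,.043],[-.01,yl-.32,.043],[.05,yl-.32,.043]])]
crop(off(f1,p[6:9]),(215,165,440,260),3.5,'t16',L);crop(f1,(215,165,440,260),3.5,'t17');crop(g1,(225,140,455,325),3.4,'s16')
E
```

```text
True (array([ 0.4924, -0.1039, -0.0118]), array([-0.2, -0.4, -0.4]), 46.57)
True (array([ 0.5315, -0.2723, -0.009 ]), array([-1. , -3.2,  1.5]), 51.34)
(array([ 0.301 , -0.5189,  0.199 ]), array([ 0.5,  0.7, -0.1]), 53.45)
```

View pics/t16.png

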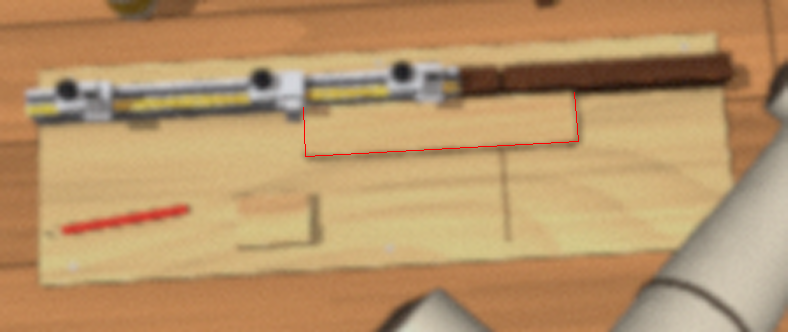

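View pics/s16.png

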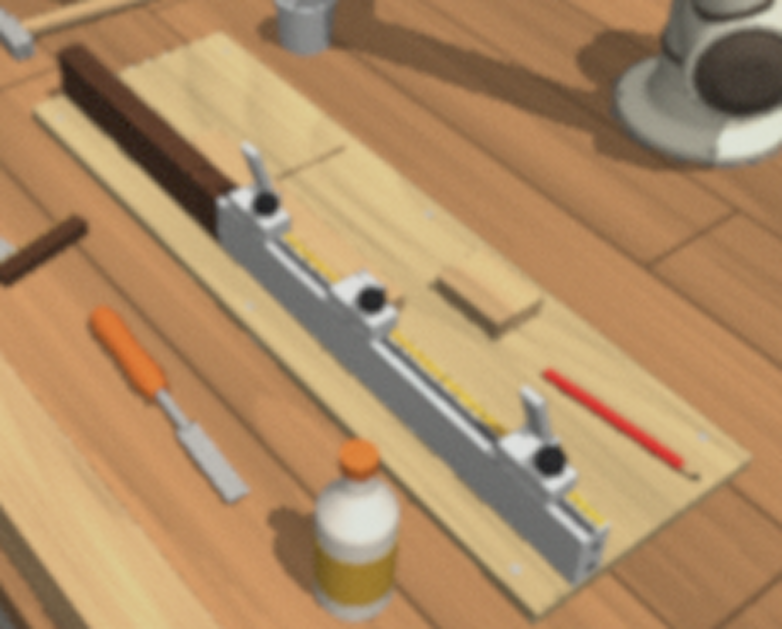

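View pics/t17.png

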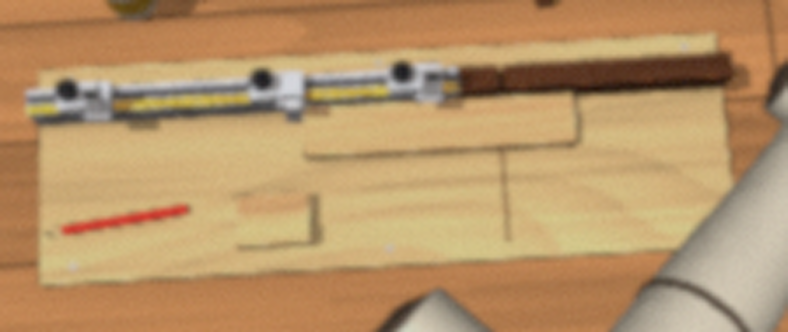

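The rail outline, (305,157) to (578,142) in the top crop, matches the predicted seated pose. The repeat end press stopped at the same y (-0.2723). Everything else is where it was, so I'm handing in.

```bash
python3 -c "
from workcell import env
print(env.close_job())"
```

```text
the job is handed in; nothing more can be done
None
```

The job is handed in. I tipped the rail flat with the fingertips, then flipped the middle stop down from behind. I pushed the rail against the fence, then slid it left against that stop; it was never gripped or lifted.

**Last checks:**
- **Seating:** the rail's outline in the top picture matches the predicted flush pose to about a pixel (roughly 2–4 mm).
- **Contact:** two end presses stopped on contact at the same y (-0.2723 m). Two fence presses stopped on contact within 1 mm of each other in x.
- **Stops and bystanders:** the near and far stops are still thrown back. The offcut, pencil, tin, glue and chisel look unmoved, but I compared those by eye only. The saw was outside my close-up pictures.
- **Time:** the last reading before handing in was 53.5 s of the 72 s allowed.

**Disagreements along the way:**
- **Tool height:** the real fingertips are about 39 mm higher than the reported TCP. My first two tipping attempts passed over the rail without touching it. I measured the offset by touching the empty board and corrected every later move for it.
- **Stop position:** the end press stopped about 6 mm short of what 15 mm thick fingers would predict. I put this down to thinner fingertips, because the pictures show no gap at the stop.

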